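# Withdraw a ground hook plate from its guarded cooling stand

## Robot

A 6-joint arm with a two-finger parallel gripper is mounted at the origin on the work surface. World frame = base frame: x ahead of the robot, y to its left, z up, the work surface at z = 0. Lengths are in m, angles in rad, forces in N, time in s.
With the tool pointing down it reaches from about 0.275 to 0.825 m from the base axis. Payload 4.9 kg.
Tool frame: the origin (TCP) lies between the finger pads; the fingertips stand 17 mm ahead of it and the grasp point (between the pads) lies 2 mm behind it (manip.tip_reach is the distance from the TCP to the fingertips, in m); z points along the fingers, y is the line along which they close (so a half turn about z gives the same grasp; the last joint's range is limited). The gripper opens to 85 mm and grips with 20 to 120 N. Pads are 22 mm wide; open, the fingers measure 114 mm over their backs; the gripper's body (76 mm by 85 mm) begins 54 mm behind the grasp point. The pads swing forward as they close: fully open they stand 13 mm farther back than shut.
Start: joints at [1.095, 0.326, -0.193, 1.052, 0, 1.437], TCP at [0.184, 0.518, 0.248] pointing down, gripper open.
Joint ranges: [-2.65, 2.65], [-0.97, 1.79], [-1.3, 1.35], [-1.93, 2.1], [-1.47, 1.37], [-3.14, 3.14]. Speed limits (rad/s): [2.57, 2.57, 3.14, 3.14, 3.14, 3.14].

## Interface

Orientations are given as [roll, pitch, yaw] about the fixed x, y, z axes, in that order (R = Rz(yaw) Ry(pitch) Rx(roll)).
In Python, from bench import manip gives the robot as it stands.
- The arm moves only by the tool send_rows, never from a script. Its argument "plan" is a list of rows, each an object with "dp": the shift along the tool's x, y, z in cm, a list of three; "delta_rot": the turn, a rotation vector about the tool's x, y, z in degrees, a list of three; "claw": the finger opening in cm, from 0 to 8.54. In form: [{"dp": [tx, ty, tz], "delta_rot": [wx, wy, wz], "claw": claw}, ...]. A call has 1 to 5 rows; each row shifts and turns the commanded pose from where the row before left it, along the tool's axes as they then stand; what a row does not reach is not made up. A row lasts 1/10 s, in which the tool goes at most 50 mm and 8.59 degrees, less where a joint would pass 70% of its speed; a pose out of reach is approached as far as the arm can. A call is refused whole if a number of a shift passes 5 or a number of a turn 8.59, either way. A call with a gripper value outside its range is refused whole. The fingers move at their own pace and stop on an object; "squeeze" is the grip in N (left out, the last holds). Time passes only in rows, so rows that do not move let the fingers close. It gives the time, the measured TCP pose, the force, the opening and the grip force at its end, in the units of the state.
- manip.read_state(): the state, without advancing time (a new reading comes with each control period).
- manip.capture(name): name is "scene" or "side" or "wrist"; returns a dict with "frame" (480x640x3 uint8, red, green, blue), "z_map" (480x640 float32, m along the optical axis (not along the pixel's ray), 0 where there is no reading), "K" (3x3 intrinsics, pixels), "R" (3x3) and "t" (3): a world point X has camera coordinates R X + t; the wrist camera has in their place "mount" (4x4, takes a point from camera to tool coordinates, whose origin is the TCP and whose axes are the flange's). Camera axes: x right, y down, z forward; pixel columns grow to the right and rows downward; lengths in m; the calibration is good to about 2 mm. A picture is of the moment at which its call begins: read the wrist's pose just before it.
- manip.finish_job(): hands the job in; it is judged then, once.
The state is a dict: "time": time; "joint_pos": joint angles; "qd": joint speeds; "joint_torque": joint torques, N m; "position": TCP position; "tool_rot": TCP orientation; "force": force on the tool from outside, world axes, zero at the start; "ft_torque": the same for the moment, N m; "grip_width": opening from 0.0 (shut) to 1.0 (fully open); "grasp_force": force on a finger pad.
Only numpy, scipy, OpenCV 4.12 (cv2) and the standard library are available. Lean on these libraries where they do the work, as an engineer would, in place of code of your own. Each camera call takes 0.05 s, during which the arm holds its last target. There are 200 camera calls.

## Task

The dark steel hook plate has cooled in its stand. Slide it up out of the slot, turn it under the guard so that its foot lines up with the long opening, and draw it out through the opening without forcing it against the guard. Then lower it, foot down, into the empty groove of the plywood rack, without dropping it, and let go; leave the blue plate, the spray can, the glue jar and the screwdriver where they are.

Things in the scene. Friction and masses are not known exactly. Their poses are not given: they have to be found in the camera images.
- plate: Dark steel hook plate, an L 8 thick, 0.33 kg: stem 26 wide, 142 high; foot 25 high along local x from -13 to +67, with a toe (last 10) 37 high. Origin: underside, mid stem. x along foot to toe, y through the 8 mm thickness (+-4), z up the stem. Starts upright (within 6 deg) in the stand's slot, stem up through the guard's opening, top 55 above the guard.
- plate_foot (a point): Point on the underside of the hook plate, at the middle of its foot's 80 mm length (plate local x = +27); axes as the plate's.
- stand: Fixed green base with an aluminium slot. Origin on the bench under the plate's stem; x across the slot, y along it towards the plate's toe, z up. Slot 10 wide, floor 20 and cheek tops 40 above the bench, end stops 2 beyond the foot's ends: the plate's underside, at 20, must rise above 40 before it can turn.
- guard: Fixed clear panel, x -55..112, y +-85, underside 103, top 107 above the bench, on 4 legs (radius 5) at x -47, 104, y +-77. Origin on the bench at the stand's origin; x along the opening. The plate's foot starts 67 to 113 deg counter-clockwise (from above) of guard x: turn it clockwise, underside 40 to 66 above the bench.
- opening (a point): Centre of the guard's only opening, at the panel's top face; axes as the guard's. Yellow rim; guard x -24..82 (106 long), y +-19. The 80 mm foot passes only when plate x lies along guard x, toe to +x, stem over the guard's origin.
- rack: Fixed plywood rack, base 130 x 180 x 12, origin under its centre on the bench. Two grooves along rack x, at y = -50 (empty, the target) and y = +50 (holds the blue plate), each 18 wide, 120 long, open at the ends, between 8 mm walls with tops 62 and floor 12 above the bench.
- groove (a point): Middle of the empty groove's floor, 12 above the bench: x along the groove (120 long), y across it (18 wide), z up. The plate may stand in it with its toe either way.
- done_plate: Blue painted plate of the same shape and size, standing loose in the rack's other groove, 100 from the empty one, its top 154 above the bench; it may lean up to 12 deg. Origin and axes as the dark plate's. Leave it alone.
- spray: Spray can, 52 across, 150 high, standing on the bench. Origin at its underside. Leave it alone.
- glue: Glue jar, 60 across, 120 high, standing on the bench. Origin at its underside. Leave it alone.
- driver: Screwdriver with a yellow handle lying on the bench between stand and rack, 26 high. Origin at its underside. Leave it alone.
There are look-alikes about, which are no part of the job. Leave any red or turquoise look-alike of the guard alone.

How it is judged:
On the way:
1. the plate is drawn out through the opening: its underside is above the guard (z of plate_foot in the frame of guard above 0.1 m).
At the end, for the whole second after the job is handed in: The dark steel plate stands released and at rest in the rack's empty groove: the middle of its foot's underside is within 25 mm along and 9 mm across of the groove's middle and within 6 mm of its floor, the stem within 0.27 rad of upright (it may lean on a groove wall) (x of plate_foot in the frame of groove between -0.025 and 0.025 m and y of plate_foot in the frame of groove between -0.009 and 0.009 m and z of plate_foot in the frame of groove between -0.004 and 0.006 m and angle between plate's own z axis and vertical below 0.27 rad and linear speed of plate below 0.02 m/s and angular speed of plate below 0.1 rad/s and contact force between the fingers and plate below 0.1 N); the robot touches nothing.
It fails at once if the plate is forced against the guard (over 25 N) (contact force between plate and guard above 25 N).
It fails at once if the plate is dropped (falls faster than 0.5 m/s out of the fingers) (linear speed of plate above 0.5 m/s and contact force between the fingers and plate below 0.1 N).
It fails at once if the blue plate, spray can, glue jar or screwdriver is moved by more than 30 mm (distance of any of spray, glue, driver, done_plate from where it was at the start of the episode above 0.03 m).
It also fails if it takes over 56 s, if anything falls off the work surface, if the arm or the gripper's body presses on something with over 40 N, if the wrist force passes 120 N, or if a joint passes its speed limit or range.

## Working session

There is one attempt and no reset: what is moved stays moved. The work goes in short steps, Python scripts to look and compute and a tool call to move; the robot and the scene stay as the last step left them, time stands still between calls to the robot, and variables do not carry over. Pictures are saved under pics/ and viewed, at most 10 in all, crops included, and the job is handed in when it is done.

Besides the shell and the picture viewer there is one more tool, called as name(argument=value, ...), one argument or row to a line, values as JSON. send_rows: Moves the arm, as the interface text tells. Its arguments: {"type":"object","properties":{"plan":{"type":"array","items":{"type":"object","properties":{"dp":{"type":"array","items":{"type":"number"}},"delta_rot":{"type":"array","items":{"type":"number"}},"claw":{"type":"number"}}}},"squeeze":{"type":"number"}},"required":["plan"]}

```bash
mkdir -p pics; ls
cat > h.py <<'E'
import numpy as np, cv2
from bench import manip
def snap(n,tag):
    d=manip.capture(n); cv2.imwrite(f'pics/{tag}.png',d['frame'][:,:,::-1]); np.savez(f'pics/{tag}.npz',**d); return d
def ld(tag): return dict(np.load(f'pics/{tag}.npz'))
def cloud(d):
    z=d['z_map'];v,u=np.mgrid[0:480,0:640]
    K=d['K'];c=np.stack([(u-K[0,2])/K[0,0]*z,(v-K[1,2])/K[1,1]*z,z],-1)
    P=(c-d['t'])@d['R']; P[z==0]=np.nan
    return P
def onplane(d,u,v,h):
    r=d['R'].T@np.linalg.solve(d['K'],[u,v,1]);o=-d['R'].T@d['t'];return o+r*(h-o[2])/r[2]
E
python3 - <<'E'
from h import *
for n in('scene','side'):
    d=snap(n,n); print(n,-d['R'].T@d['t'])
s=manip.read_state();print(s)
E
```

```text
pics
scene [ 1.17921971 -0.11828569  0.88007438]
side [ 0.39713137 -0.96559664  0.85726519]
{'time': 0.1, 'joint_pos': array([ 1.09478346e+00,  3.26880356e-01, -1.93467523e-01,  1.05196650e+00,
        1.94965127e-05,  1.43660626e+00]), 'qd': array([-0.00150945, -0.00070688,  0.00277281, -0.00055744, -0.00161365,
        0.00107328]), 'joint_torque': array([ 1.88220154e-03, -4.44239974e+01,  2.63038015e+01,  7.90905207e-03,
       -8.37579205e-05, -1.36154179e-05]), 'position': array([0.18412315, 0.51776392, 0.24758054]), 'tool_rot': array([-3.14009086e+00, -2.22417482e-04,  2.79976967e+00]), 'force': array([ 0.35378681, -0.46006801, -0.77927429]), 'ft_torque': array([ 0.012735  , -0.02222627,  0.0262823 ]), 'grasp_force': 0.0, 'grip_width': 1.0006162244938326}
```

View pics/scene.png

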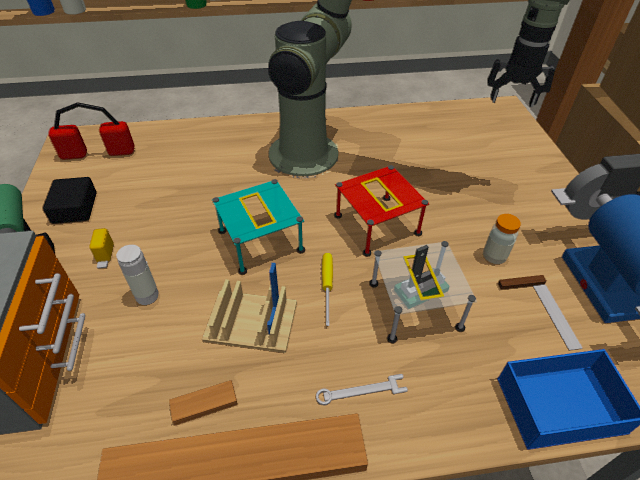

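View pics/side.png

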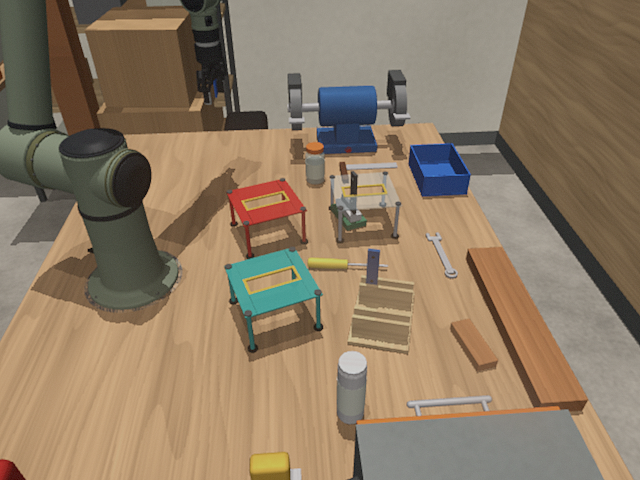

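The scene view shows three guard-like panels: turquoise at (257,210), red at (386,197) and clear at (422,280). The clear one has the dark plate's stem at (420,262). There are also two upright plates: the dark one at (420,262) and the blue one at (274,300) in the rack's right groove, so the left groove at (235,310) is empty. By the description I choose the clear guard and the dark plate. I'll check that in a close crop.

Run:
```python
from h import *
d=ld('scene');im=d['frame'][:,:,::-1]
a=cv2.resize(im[232:347,360:480],None,fx=5,fy=5,interpolation=cv2.INTER_CUBIC); cv2.imwrite('pics/c1.png',a)
b=cv2.resize(im[255:355,198:303],None,fx=5.5,fy=5.5,interpolation=cv2.INTER_CUBIC); cv2.imwrite('pics/c2.png',b)
for n in('scene','side'):
    d=ld(n);P=cloud(d);f=d['frame'].astype(int)
    hsv=cv2.cvtColor(d['frame'],cv2.COLOR_RGB2HSV)
    # dark stem pts above guard
    m=(P[...,2]>.112)&(P[...,2]<.19)&(f.sum(-1)<260)&(P[...,0]>.4)&(P[...,0]<1)&(P[...,1]>-.1)
    v,u=np.where(m); print(n,'dark>guard',len(u)); 
    if len(u):
        q=P[m];print(u.min(),u.max(),v.min(),v.max(),q.min(0),q.max(0),np.median(q,0))
    m=(hsv[...,0]>20)&(hsv[...,0]<33)&(hsv[...,1]>170)&(P[...,2]>.09)&(P[...,2]<.12)
    k,l,s,c=cv2.connectedComponentsWithStats(m.astype(np.uint8),connectivity=8)
    for i in range(1,k):
        if s[i,4]>25:
            print('rim',s[i],np.nanmedian(P[l==i],0))
for n,pts in(('scene',[(376,252),(443,244),(393,338),(462,328)]),):
    d=ld(n)
    for p in pts: print(p,onplane(d,*p,.107 if p[1]<300 else 0))
```

```text
scene dark>guard 4133
371 639 173 315 [0.40091303 0.09983223 0.11201869] [0.76356005 0.74456608 0.18999785] [0.55478472 0.5992583  0.15762583]
rim [361 178  42  33 213] [0.32904063 0.16244485 0.1070062 ]
rim [239 193  37  36 211] [ 0.34646247 -0.14859711  0.10699956]
rim [404 255  40  45 310] [0.60484496 0.1827532  0.10707683]
side dark>guard 1688
289 406 85 210 [0.40482457 0.09905601 0.11200784] [0.78874295 0.73010084 0.18991012] [0.5904137  0.59821234 0.14963828]
(376, 252) [0.51720821 0.10264083 0.107     ]
(443, 244) [0.51392442 0.25612464 0.107     ]
(393, 338) [0.67119968 0.11544615 0.        ]
(462, 328) [0.66743756 0.27069812 0.        ]
```

View pics/c1.png

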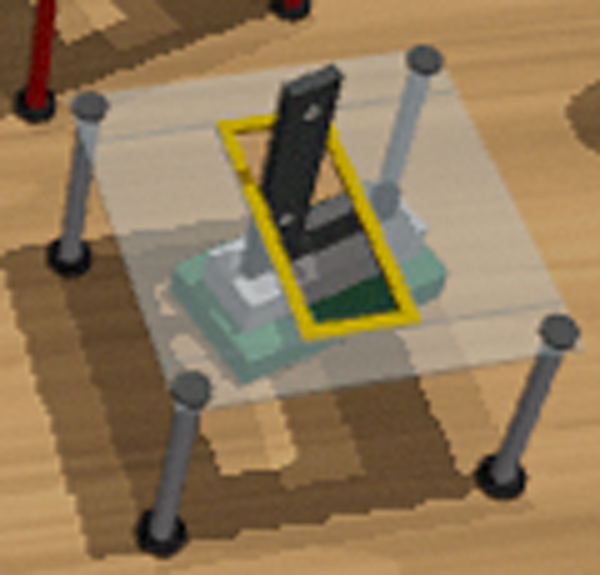

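View pics/c2.png

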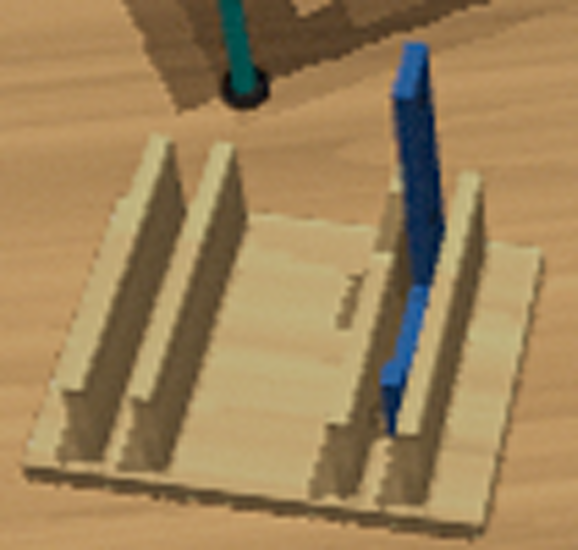

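The crop confirms the choice. The clear guard has a yellow rim with corners at crop px (220,123), (320,112), (420,318) and (308,338). The dark stem stands at the rim's far end, and its foot runs to the upper right. In the rack crop, the left groove between the walls at (115,300) and (185,300) is empty, and the right groove holds the blue plate.

Run:
```python
from h import *
d=ld('scene');P=cloud(d);f=d['frame'].astype(int)
hsv=cv2.cvtColor(d['frame'],cv2.COLOR_RGB2HSV)
m=(hsv[...,0]>20)&(hsv[...,0]<33)&(hsv[...,1]>150)&(abs(P[...,2]-.107)<.004)
m[:, :400]=0;m[:250]=0;m[305:]=0;m[:,450:]=0
q=P[m]; print('rim n',len(q)); r=cv2.minAreaRect((q[:,:2]*1000).astype(np.float32));print(r);print(cv2.boxPoints(r))
for p in [(220,123),(320,112),(420,318),(308,338)]: print('rimcorner',onplane(d,360+p[0]/5,232+p[1]/5,.107))
for p in [(90,105),(424,60),(190,388),(558,332)]: print('legtop',onplane(d,360+p[0]/5,232+p[1]/5,.107))
for p in [(70,258),(162,532),(501,477)]: print('legfoot',onplane(d,360+p[0]/5,232+p[1]/5,.002))
for n in('scene','side'):
    d=ld(n);P=cloud(d);f=d['frame'].astype(int)
    m=(P[...,2]>.113)&(P[...,2]<.172)&(f.max(-1)<120)&(P[...,0]>.52)&(P[...,0]<.64)&(P[...,1]>.12)&(P[...,1]<.22)
    q=P[m];print(n,'stem',len(q),q.min(0),q.max(0))
    for lo in(.112,.125,.14,.15,.158):
        s=q[(q[:,2]>=lo)&(q[:,2]<lo+.013)]
        if len(s)>3: r=cv2.minAreaRect((s[:,:2]*1000).astype(np.float32));print(lo,len(s),np.round(s.mean(0),4),np.round(r[0],1),np.round(r[1],1),r[2])
    # rack walls
    m=(abs(P[...,2]-.062)<.002)&(P[...,0]>.45)&(P[...,0]<.9)&(P[...,1]>-.3)&(P[...,1]<.1)
    k,l,s,c=cv2.connectedComponentsWithStats(m.astype(np.uint8),connectivity=8)
    for i in range(1,k):
        if s[i,4]>15:
            q=P[l==i]; r=cv2.minAreaRect((q[:,:2]*1000).astype(np.float32));print('wall',s[i],np.round(r[0],1),np.round(r[1],1),r[2])
for n,hs in(('scene',.15),):
    P=cloud(ld('scene'))
    m=(P[...,2]>.12)&(P[...,2]<.16)&(P[...,1]<-.05)&(P[...,0]>.5)&(P[...,0]<.9)
    k,l,s,c=cv2.connectedComponentsWithStats(m.astype(np.uint8),connectivity=8)
    for i in range(1,k):
        if s[i,4]>10: print('tall',s[i],np.nanmean(P[l==i],0),np.nanmin(P[l==i],0),np.nanmax(P[l==i],0))
```

```text
rim n 318
((593.8842163085938, 185.88766479492188), (121.51579284667969, 51.04315185546875), 2.464113712310791)
[[532.0852  208.77345]
 [534.2798  157.77748]
 [655.6832  163.00188]
 [653.48865 213.99785]]
rimcorner [0.53846222 0.16010768 0.107     ]
rimcorner [0.53814157 0.20513559 0.107     ]
rimcorner [0.65116809 0.21339278 0.107     ]
rimcorner [0.65461328 0.16554217 0.107     ]
legtop [0.52065737 0.10634129 0.107     ]
legtop [0.51446318 0.26011576 0.107     ]
legtop [0.67169729 0.11244076 0.107     ]
legtop [0.66544704 0.26646775 0.107     ]
legfoot [0.52363539 0.10629632 0.002     ]
legfoot [0.6731326  0.11340723 0.002     ]
legfoot [0.66660077 0.2664426  0.002     ]
scene stem 213 [0.55876837 0.16953641 0.11317552] [0.57520563 0.19736309 0.16479389]
0.112 47 [0.569  0.1816 0.1196] [568.4 183.6] [ 7.5 28.5] 8.822790145874023
0.125 42 [0.5691 0.1808 0.1319] [569.2 183.8] [ 9.8 28.1] 5.1767144203186035
0.14 51 [0.5696 0.1809 0.1464] [569.6 183.4] [ 9.6 25.6] 1.038467526435852
0.15 67 [0.5674 0.1825 0.1584] [566.4 183.2] [ 9.3 26.6] 17.762161254882812
0.158 49 [0.5668 0.1828 0.161
[... 1258 characters left out ...]
 263  12  16 109] [ 0.51594912 -0.56136396  0.14704154] [ 0.50006192 -0.5640275   0.1285672 ] [ 0.54230533 -0.55899096  0.15987108]
tall [269 263   8  21 118] [ 0.57412066 -0.12599107  0.14353266] [ 0.55617171 -0.1333188   0.12071543] [ 0.58393206 -0.11845873  0.15683049]
tall [ 30 283  21  42 354] [ 0.5926805  -0.56136953  0.14657263] [ 0.53563943 -0.56470975  0.13292751] [ 0.64343124 -0.55834568  0.15997988]
tall [ 52 294  21  58 254] [ 0.62032114 -0.52559787  0.12189622] [ 0.55663715 -0.54930267  0.12000995] [ 0.6857057  -0.51946626  0.12579493]
tall [   0  329   49   73 1084] [ 0.71977692 -0.56322596  0.13889541] [ 0.64093744 -0.59072126  0.12002295] [ 0.77142249 -0.53873941  0.1599651 ]
```

```bash
cat >> h.py <<'E'
from scipy.spatial.transform import Rotation as Ro
def plan(xyz,yaw,n,dz=None):
    s=manip.read_state();p=np.array(s['position']);R=Ro.from_euler('xyz',s['tool_rot'])
    T=Ro.from_euler('xyz',[180,0,yaw],degrees=True); w=(R.inv()*T).as_rotvec(degrees=True)
    if dz is not None and dz*w[2]<0: w=w-360*w/np.linalg.norm(w)
    print('t',round(s['time'],2),'rotvec',w.round(2)); print('world d mm',((np.array(xyz)-p)*1000).round(1))
    step=(np.array(xyz)-p)/n*100
    for i in range(n):
        print(i+1,'dp',R.inv().apply(step).round(2),'rot',(w/n).round(2)); R=R*Ro.from_rotvec(w/n,degrees=True)
E
python3 - <<'E'
from h import *
plan([.565,.183,.27],-72.2,15)
E
```

```text
t 0.1 rotvec [-3.0000e-02 -1.0000e-01 -1.2738e+02]
world d mm [ 380.9 -334.8   22.4]
1 dp [-3.14 -1.25 -0.15] rot [-0.   -0.01 -8.49]
2 dp [-2.92 -1.7  -0.15] rot [-0.   -0.01 -8.49]
3 dp [-2.64 -2.11 -0.15] rot [-0.   -0.01 -8.49]
4 dp [-2.3  -2.48 -0.15] rot [-0.   -0.01 -8.49]
5 dp [-1.91 -2.79 -0.15] rot [-0.   -0.01 -8.49]
6 dp [-1.47 -3.04 -0.15] rot [-0.   -0.01 -8.49]
7 dp [-1.01 -3.23 -0.15] rot [-0.   -0.01 -8.49]
8 dp [-0.52 -3.34 -0.15] rot [-0.   -0.01 -8.49]
9 dp [-0.02 -3.38 -0.15] rot [-0.   -0.01 -8.49]
10 dp [ 0.48 -3.35 -0.15] rot [-0.   -0.01 -8.49]
11 dp [ 0.97 -3.24 -0.15] rot [-0.   -0.01 -8.49]
12 dp [ 1.44 -3.06 -0.15] rot [-0.   -0.01 -8.49]
13 dp [ 1.87 -2.81 -0.15] rot [-0.   -0.01 -8.49]
14 dp [ 2.27 -2.51 -0.15] rot [-0.   -0.01 -8.49]
15 dp [ 2.61 -2.14 -0.15] rot [-0.   -0.01 -8.49]
```

send_rows(
  plan=[
    {"dp":[-3.1,-1.2,-0.2],"delta_rot":[0,0,-8.5],"claw":8},
    {"dp":[-2.9,-1.7,-0.2],"delta_rot":[0,0,-8.5],"claw":8},
    {"dp":[-2.6,-2.1,-0.2],"delta_rot":[0,0,-8.5],"claw":8},
    {"dp":[-2.3,-2.5,-0.2],"delta_rot":[0,0,-8.5],"claw":8},
    {"dp":[-1.9,-2.8,-0.2],"delta_rot":[0,0,-8.5],"claw":8},
  ],
)

```text
time: 0.6
position: [0.3112, 0.4061, 0.258]
tool_rot: [-3.141, -0.001, -2.735]
force: [0.2, 0.9, 0.4]
grip_width: 0.939
grasp_force: 0.0
```

send_rows(
  plan=[
    {"dp":[-1.5,-3.0,-0.1],"delta_rot":[0,0,-8.5],"claw":7},
    {"dp":[-1.0,-3.2,-0.1],"delta_rot":[0,0,-8.5],"claw":7},
    {"dp":[-0.5,-3.3,-0.1],"delta_rot":[0,0,-8.5],"claw":7},
    {"dp":[0,-3.4,-0.1],"delta_rot":[0,0,-8.5],"claw":7},
    {"dp":[0.5,-3.3,-0.1],"delta_rot":[0,0,-8.5],"claw":7},
  ],
)

```text
time: 1.1
position: [0.4374, 0.2953, 0.263]
tool_rot: [3.141, -0.0, -1.994]
force: [0.8, 0.8, 0.1]
grip_width: 0.819
grasp_force: 0.0
```

send_rows(
  plan=[
    {"dp":[1.0,-3.2,-0.2],"delta_rot":[0,0,-8.5],"claw":6},
    {"dp":[1.4,-3.1,-0.1],"delta_rot":[0,0,-8.5],"claw":6},
    {"dp":[1.9,-2.8,-0.1],"delta_rot":[0,0,-8.5],"claw":6},
    {"dp":[2.3,-2.5,-0.1],"delta_rot":[0,0,-8.5],"claw":6},
    {"dp":[2.6,-2.1,-0.1],"delta_rot":[0,0,-8.5],"claw":6},
  ],
)

```text
time: 1.6
position: [0.5638, 0.1835, 0.2689]
tool_rot: [3.141, 0.0, -1.252]
force: [0.5, 0.2, 0.3]
grip_width: 0.7
grasp_force: 0.0
```

send_rows(
  plan=[
    {"dp":[0,0,0],"delta_rot":[0,0,0],"claw":6},
    {"dp":[0,0,0],"delta_rot":[0,0,0],"claw":6},
    {"dp":[0,0,0],"delta_rot":[0,0,0],"claw":6},
  ],
)

```text
time: 1.9
position: [0.5622, 0.1851, 0.2689]
tool_rot: [3.14, 0.0, -1.258]
force: [-0.7, 0.1, -0.1]
grip_width: 0.699
grasp_force: 0.0
```

Run:
```python
from h import *
s=manip.read_state();d=manip.capture('wrist')
cv2.imwrite('pics/w1.png',d['frame'][:,:,::-1])
R=Ro.from_euler('xyz',s['tool_rot']).as_matrix();M=np.eye(4);M[:3,:3]=R;M[:3,3]=s['position'];M=M@d['mount']
d['R']=M[:3,:3].T;d['t']=-M[:3,:3].T@M[:3,3];del d['mount'];np.savez('pics/w1.npz',**d)
print(s['position'],np.degrees(s['tool_rot']),np.degrees(s['joint_pos']).round(1),s['grip_width'],s['time'])
P=cloud(d);f=d['frame'].astype(int)
for lo,hi in((.112,.125),(.125,.14),(.14,.157),(.158,.168)):
    m=(P[...,2]>lo)&(P[...,2]<hi)&(np.hypot(P[...,0]-.565,P[...,1]-.184)<.04)
    q=P[m]
    if len(q)>5: r=cv2.minAreaRect((q[:,:2]*1000).astype(np.float32));print(lo,len(q),q.mean(0).round(4),np.round(r[0],1),np.round(r[1],1),r[2])
```

```text
[0.56215637 0.18513174 0.26889058] [ 1.79927412e+02  2.80747016e-02 -7.21018107e+01] [ 11.1  22.6  -2.3  65.2   0.  -96.8] 0.6991178814967859 1.9
0.112 57 [0.5691 0.1731 0.1185] [566.8 174.1] [ 5.  10.8] 67.07024383544922
0.125 65 [0.5688 0.173  0.1324] [567.4 173.3] [4.4 9.3] 76.41674041748047
0.14 103 [0.569  0.1732 0.1487] [561.9 182.1] [ 7.7 25.9] 37.455238342285156
0.158 599 [0.5649 0.1845 0.1614] [564.8 184.9] [ 8.  26.7] 19.406749725341797
```

View pics/w1.png

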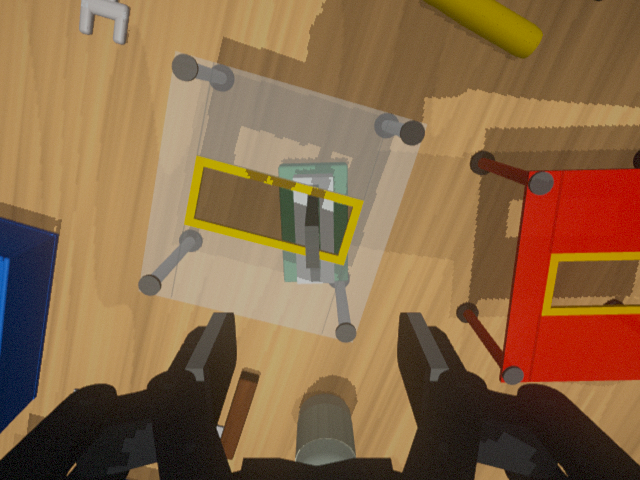

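The wrist view shows the stem top at (313,230) inside the yellow rim (corners (200,158), (363,200), (343,263), (186,224)), in line with the fingers. The green and aluminium stand is below it, and the red guard is well clear at the right.

Run:
```python
from h import *
d=ld('w1')
c=np.array([onplane(d,*p,.107) for p in[(200,158),(363,200),(343,263),(186,224)]]);print(c.round(4),c.mean(0))
c=np.array([onplane(d,*p,.107) for p in[(184,67),(411,132),(345,332),(150,285)]]);print(c.round(4),c.mean(0))
plan([.565,.1847,.135],-71.2,5)
```

```text
[[0.6503 0.1659 0.107 ]
 [0.5361 0.1593 0.107 ]
 [0.5341 0.2078 0.107 ]
 [0.6493 0.214  0.107 ]] [0.59244727 0.18674461 0.107     ]
[[0.6726 0.1136 0.107 ]
 [0.5215 0.1065 0.107 ]
 [0.5141 0.2611 0.107 ]
 [0.6646 0.2682 0.107 ]] [0.59319907 0.18737079 0.107     ]
t 1.95 rotvec [ 0.05  0.02 -0.86]
world d mm [   2.9   -0.7 -134.1]
1 dp [ 0.03 -0.05  2.68] rot [ 0.01  0.   -0.17]
2 dp [ 0.03 -0.05  2.68] rot [ 0.01  0.   -0.17]
3 dp [ 0.03 -0.05  2.68] rot [ 0.01  0.   -0.17]
4 dp [ 0.03 -0.05  2.68] rot [ 0.01  0.   -0.17]
5 dp [ 0.03 -0.05  2.68] rot [ 0.01  0.   -0.17]
```

send_rows(
  plan=[
    {"dp":[0.05,-0.3,2.7],"delta_rot":[0,0,-0.8],"claw":6},
    {"dp":[0.05,0,2.7],"delta_rot":[0,0,0],"claw":6},
    {"dp":[0.05,0,2.7],"delta_rot":[0,0,0],"claw":6},
    {"dp":[0,0,2.7],"delta_rot":[0,0,0],"claw":6},
    {"dp":[0,0,1.3],"delta_rot":[0,0,0],"claw":6},
  ],
)

```text
time: 2.45
position: [0.5642, 0.1848, 0.1461]
tool_rot: [3.138, 0.001, -1.243]
force: [-0.8, -0.3, 0.1]
grip_width: 0.704
grasp_force: 0.0
```

send_rows(
  plan=[
    {"dp":[0,0,1.3],"delta_rot":[0,0,0],"claw":5},
    {"dp":[0,0,0],"delta_rot":[0,0,0],"claw":4},
    {"dp":[0,0,0],"delta_rot":[0,0,0],"claw":4},
  ],
)

```text
time: 2.75
position: [0.5668, 0.1845, 0.136]
tool_rot: [-3.141, -0.0, -1.244]
force: [-0.1, -0.8, -0.7]
grip_width: 0.471
grasp_force: 0.0
```

Run:
```python
from h import *
plan([.565,.1847,.135],-71.2,1)
```

```text
t 2.75 rotvec [-0.06 -0.01 -0.07]
world d mm [-1.8  0.2 -1. ]
1 dp [-0.08  0.16  0.1 ] rot [-0.06 -0.01 -0.07]
```

Now centre the gripper and close.

send_rows(
  plan=[
    {"dp":[-0.1,0.15,0.1],"delta_rot":[0,0,0],"claw":2},
    {"dp":[0,0,0],"delta_rot":[0,0,0],"claw":1.2},
    {"dp":[0,0,0],"delta_rot":[0,0,0],"claw":0.4},
    {"dp":[0,0,0],"delta_rot":[0,0,0],"claw":0.4},
    {"dp":[0,0,0],"delta_rot":[0,0,0],"claw":0.4},
  ],
  squeeze=60,
)

```text
time: 3.25
position: [0.5652, 0.1847, 0.1352]
tool_rot: [-3.14, -0.0, -1.244]
force: [-1.4, -0.5, 6.0]
grip_width: 0.085
grasp_force: 59.5
```

send_rows(
  plan=[
    {"dp":[0,0,0],"delta_rot":[0,0,0],"claw":0.4},
    {"dp":[0,0,-0.5],"delta_rot":[0,0,0],"claw":0.4},
    {"dp":[0,0,-0.5],"delta_rot":[0,0,0],"claw":0.4},
    {"dp":[0,0,0],"delta_rot":[0,0,0],"claw":0.4},
  ],
)

```text
time: 3.65
position: [0.5647, 0.1846, 0.1446]
tool_rot: [-3.141, -0.0, -1.244]
force: [0.4, 0.4, -2.7]
grip_width: 0.086
grasp_force: 58.6
```

send_rows(
  plan=[
    {"dp":[0,0,-0.8],"delta_rot":[0,0,0],"claw":0.4},
    {"dp":[0,0,-0.8],"delta_rot":[0,0,0],"claw":0.4},
    {"dp":[0,0,-0.7],"delta_rot":[0,0,0],"claw":0.4},
    {"dp":[0,0,0],"delta_rot":[0,0,0],"claw":0.4},
  ],
)

```text
time: 4.05
position: [0.5654, 0.1848, 0.1688]
tool_rot: [-3.139, -0.0, -1.244]
force: [0.3, 0.3, -3.1]
grip_width: 0.089
grasp_force: 58.8
```

Run:
```python
from h import *
d=snap('side','s2');im=d['frame'][:,:,::-1]
a=cv2.resize(im[110:250,305:425],None,fx=4.2,fy=4.2,interpolation=cv2.INTER_CUBIC)
d=snap('scene','s3');im=d['frame'][:,:,::-1]
b=cv2.resize(im[232:347,360:480],None,fx=2.4,fy=2.4,interpolation=cv2.INTER_CUBIC)
c=np.zeros((588,800,3),np.uint8);c[:588,:504]=a;c[:276,504:792]=b;cv2.imwrite('pics/c3.png',c)
plan([.565,.185,.167],-177.3,13)
```

```text
t 4.15 rotvec [-2.0000e-02  2.0000e-02  1.0602e+02]
world d mm [ 0.3  0.3 -0.6]
1 dp [-0. -0.  0.] rot [-0.    0.    8.16]
2 dp [-0. -0.  0.] rot [-0.    0.    8.16]
3 dp [-0. -0.  0.] rot [-0.    0.    8.16]
4 dp [-0. -0.  0.] rot [-0.    0.    8.16]
5 dp [-0. -0.  0.] rot [-0.    0.    8.16]
6 dp [-0. -0.  0.] rot [-0.    0.    8.16]
7 dp [-0. -0.  0.] rot [-0.    0.    8.16]
8 dp [-0.  0.  0.] rot [-0.    0.    8.16]
9 dp [-0.  0.  0.] rot [-0.    0.    8.16]
10 dp [-0.  0.  0.] rot [-0.    0.    8.16]
11 dp [-0.  0.  0.] rot [-0.    0.    8.16]
12 dp [-0.  0.  0.] rot [-0.    0.    8.16]
13 dp [-0.  0.  0.] rot [-0.    0.    8.16]
```

View pics/c3.png

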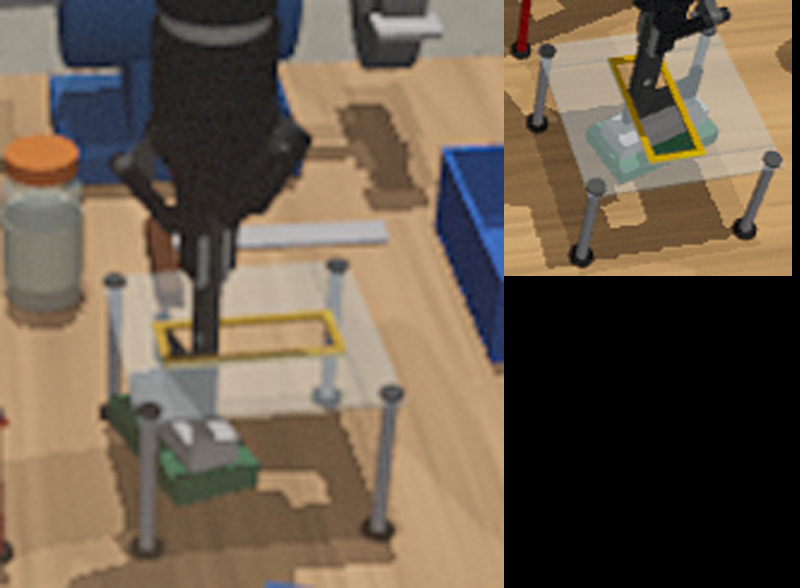

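The plate is lifted and hangs free (3 N) above the slot at about (205,370), with its foot below the panel. Next is the clockwise turn, 106° in total.

send_rows(
  plan=[
    {"dp":[0,0,0],"delta_rot":[0,0,5],"claw":0.4},
    {"dp":[0,0,0],"delta_rot":[0,0,7],"claw":0.4},
    {"dp":[0,0,0],"delta_rot":[0,0,7],"claw":0.4},
    {"dp":[0,0,0],"delta_rot":[0,0,7],"claw":0.4},
    {"dp":[0,0,0],"delta_rot":[0,0,7],"claw":0.4},
  ],
)

```text
time: 4.65
position: [0.5642, 0.1846, 0.1668]
tool_rot: [3.141, -0.0, -1.825]
force: [1.0, -0.8, -3.3]
grip_width: 0.085
grasp_force: 58.8
```

send_rows(
  plan=[
    {"dp":[0,0,0],"delta_rot":[0,0,7],"claw":0.4},
    {"dp":[0,0,0],"delta_rot":[0,0,7],"claw":0.4},
    {"dp":[0,0,0],"delta_rot":[0,0,7],"claw":0.4},
    {"dp":[0,0,0],"delta_rot":[0,0,7],"claw":0.4},
    {"dp":[0,0,0],"delta_rot":[0,0,7],"claw":0.4},
  ],
)

```text
time: 5.15
position: [0.5642, 0.1846, 0.1668]
tool_rot: [3.141, -0.001, -2.436]
force: [0.0, -0.6, -3.3]
grip_width: 0.084
grasp_force: 58.8
```

send_rows(
  plan=[
    {"dp":[0,0,0],"delta_rot":[0,0,7],"claw":0.4},
    {"dp":[0,0,0],"delta_rot":[0,0,7],"claw":0.4},
    {"dp":[0,0,0],"delta_rot":[0,0,7],"claw":0.4},
    {"dp":[0,0,0],"delta_rot":[0,0,7],"claw":0.4},
    {"dp":[0,0,0],"delta_rot":[0,0,7],"claw":0.4},
  ],
)

```text
time: 5.65
position: [0.5642, 0.1846, 0.1668]
tool_rot: [-3.142, -0.001, -3.047]
force: [-0.4, 0.1, -3.1]
grip_width: 0.085
grasp_force: 58.8
```

send_rows(
  plan=[
    {"dp":[0,0,0],"delta_rot":[0,0,3],"claw":0.4},
    {"dp":[0,0,0],"delta_rot":[0,0,0],"claw":0.4},
    {"dp":[0,0,0],"delta_rot":[0,0,0],"claw":0.4},
  ],
)

```text
time: 5.95
position: [0.5644, 0.1846, 0.167]
tool_rot: [-3.142, -0.001, -3.093]
force: [0.0, -0.0, -3.6]
grip_width: 0.084
grasp_force: 58.7
```

Run:
```python
from h import *
plan([.567,.186,.17],-177.3,1)
d=snap('scene','s4');im=d['frame'][:,:,::-1]
b=cv2.resize(im[232:347,360:480],None,fx=5,fy=5,interpolation=cv2.INTER_CUBIC);cv2.imwrite('pics/c4.png',b)
```

```text
t 5.95 rotvec [-0.   -0.04  0.08]
world d mm [2.6 1.4 3. ]
1 dp [-0.27  0.13 -0.3 ] rot [-0.   -0.04  0.08]
```

View pics/c4.png

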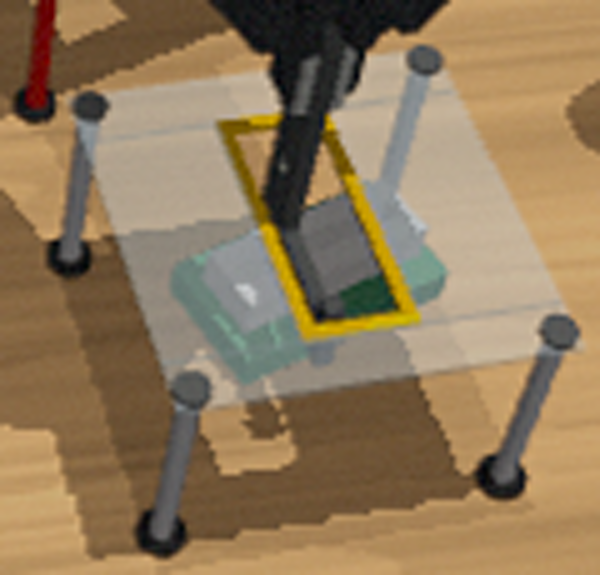

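The foot, from (290,230) to its toe at about (322,310), lies along the rim's long axis and within the rim. I'll shift it 2 mm to centre it and draw it up gently.

send_rows(
  plan=[
    {"dp":[-0.25,0.1,-0.5],"delta_rot":[0,0,0],"claw":0.4},
    {"dp":[0,0,-0.5],"delta_rot":[0,0,0],"claw":0.4},
    {"dp":[0,0,-0.5],"delta_rot":[0,0,0],"claw":0.4},
    {"dp":[0,0,-0.5],"delta_rot":[0,0,0],"claw":0.4},
    {"dp":[0,0,-0.5],"delta_rot":[0,0,0],"claw":0.4},
  ],
)

```text
time: 6.5
position: [0.5672, 0.1858, 0.1929]
tool_rot: [3.142, 0.0, -3.094]
force: [0.4, 0.1, -3.0]
grip_width: 0.083
grasp_force: 58.7
```

send_rows(
  plan=[
    {"dp":[0,0,-0.8],"delta_rot":[0,0,0],"claw":0.4},
    {"dp":[0,0,-0.8],"delta_rot":[0,0,0],"claw":0.4},
    {"dp":[0,0,-0.8],"delta_rot":[0,0,0],"claw":0.4},
    {"dp":[0,0,-0.8],"delta_rot":[0,0,0],"claw":0.4},
    {"dp":[0,0,-0.8],"delta_rot":[0,0,0],"claw":0.4},
  ],
)

```text
time: 7.0
position: [0.5671, 0.1857, 0.2331]
tool_rot: [-3.142, 0.0, -3.094]
force: [0.3, 0.1, -3.6]
grip_width: 0.087
grasp_force: 58.7
```

send_rows(
  plan=[
    {"dp":[0,0,-1.2],"delta_rot":[0,0,0],"claw":0.4},
    {"dp":[0,0,-1.5],"delta_rot":[0,0,0],"claw":0.4},
    {"dp":[0,0,-1.5],"delta_rot":[0,0,0],"claw":0.4},
    {"dp":[0,0,-1.5],"delta_rot":[0,0,0],"claw":0.4},
    {"dp":[0,0,-1.5],"delta_rot":[0,0,0],"claw":0.4},
  ],
)

```text
time: 7.5
position: [0.5671, 0.1857, 0.3056]
tool_rot: [3.142, 0.0, -3.094]
force: [0.8, 0.8, -2.8]
grip_width: 0.087
grasp_force: 58.7
```

Run:
```python
from h import *
d=snap('side','s5');P=cloud(d);s=manip.read_state();print(s['position'],np.degrees(s['joint_pos']).round(1))
# plate points: below finger tips near tool
for n in('s5','sc5'):
    d=ld('s5') if n=='s5' else snap('scene','sc5')
    P=cloud(d);f=d['frame'].astype(int)
    m=(f.max(-1)<130)&(abs(P[...,1]-.185)<.03)&(P[...,0]>.53)&(P[...,0]<.66)&(P[...,2]>.13)&(P[...,2]<s['position'][2]-.02)
    q=P[m];print(n,len(q),q.min(0),q.max(0))
    ft=q[q[:,2]<q[:,2].min()+.022]
    v=np.polyfit(ft[:,0],ft[:,1],1);print('foot yaw',np.degrees(np.arctan(v[0])),ft[:,0].min(),ft[:,0].max(), ft.mean(0))
    st=q[q[:,2]>q[:,2].min()+.045];
    if len(st)>20: print('stem',st.mean(0),np.polyfit(st[:,2],st[:,1],1)[0])
plan([.547,-.223,.31],163.7,10)
```

```text
[0.56812836 0.18595938 0.30841203] [11.1 22.   2.6 70.4 -0.   8.3]
s5 570 [0.55137111 0.1766172  0.19091778] [0.6320419  0.19506758 0.28725721]
foot yaw 3.274309241566025 0.552365512182106 0.6320419026238395 [0.59221431 0.18423988 0.20272828]
stem [0.56398046 0.18284962 0.26139211] -0.015567925946201521
sc5 586 [0.55356261 0.17916983 0.19333312] [0.63757054 0.1934672  0.2882066 ]
foot yaw 4.455883741656842 0.553562613859865 0.6375705377027873 [0.60227081 0.18320169 0.20493066]
stem [0.57379324 0.18261782 0.26239246] 0.009151487866946723
t 7.6 rotvec [ 0.08  0.25 19.02]
world d mm [ -21.3 -409.     2.8]
1 dp [ 0.41 -4.08 -0.03] rot [0.01 0.02 1.9 ]
2 dp [ 0.27 -4.09 -0.03] rot [0.01 0.02 1.9 ]
3 dp [ 0.14 -4.09 -0.03] rot [0.01 0.02 1.9 ]
4 dp [-0.   -4.1  -0.03] rot [0.01 0.02 1.9 ]
5 dp [-0.14 -4.09 -0.03] rot [0.01 0.02 1.9 ]
6 dp [-0.27 -4.09 -0.03] rot [0.01 0.02 1.9 ]
7 dp [-0.41 -4.08 -0.03] rot [0.01 0.02 1.9 ]
8 dp [-0.54 -4.06 -0.03] rot [0.01 0.02 1.9 ]
9 dp [-0.68 -4.04 -0.03] rot [0.01 0.02 1.9 ]
10 dp [-0.81 -4.01 -0.03] rot [0.01 0.02 1.9 ]
```

send_rows(
  plan=[
    {"dp":[0.2,-2.5,0],"delta_rot":[0,0,1.6],"claw":0.4},
    {"dp":[0.3,-3.5,0],"delta_rot":[0,0,1.6],"claw":0.4},
    {"dp":[0.2,-3.7,0],"delta_rot":[0,0,1.6],"claw":0.4},
    {"dp":[0.1,-3.7,0],"delta_rot":[0,0,1.6],"claw":0.4},
    {"dp":[0,-3.7,0],"delta_rot":[0,0,1.6],"claw":0.4},
  ],
)

```text
time: 8.1
position: [0.5564, 0.0135, 0.3038]
tool_rot: [-3.142, -0.001, 3.049]
force: [0.7, -0.0, -3.7]
grip_width: 0.088
grasp_force: 59.1
```

send_rows(
  plan=[
    {"dp":[-0.1,-3.7,0],"delta_rot":[0,0,1.6],"claw":0.4},
    {"dp":[-0.2,-3.7,0],"delta_rot":[0,0,1.6],"claw":0.4},
    {"dp":[-0.4,-3.7,0],"delta_rot":[0,0,1.6],"claw":0.4},
    {"dp":[-0.5,-3.7,0],"delta_rot":[0,0,1.6],"claw":0.4},
    {"dp":[-0.6,-3.5,0],"delta_rot":[0,0,1.6],"claw":0.4},
  ],
)

```text
time: 8.6
position: [0.5473, -0.1706, 0.3038]
tool_rot: [3.142, -0.001, 2.908]
force: [0.4, 0.1, -2.4]
grip_width: 0.085
grasp_force: 59.1
```

send_rows(
  plan=[
    {"dp":[-0.6,-3.0,0],"delta_rot":[0,0,1.6],"claw":0.4},
    {"dp":[-0.4,-2.0,0],"delta_rot":[0,0,1.4],"claw":0.4},
    {"dp":[0,0,0],"delta_rot":[0,0,0],"claw":0.4},
    {"dp":[0,0,0],"delta_rot":[0,0,0],"claw":0.4},
  ],
)

```text
time: 9.0
position: [0.5451, -0.22, 0.3036]
tool_rot: [3.141, -0.001, 2.857]
force: [-0.1, -0.1, -3.3]
grip_width: 0.084
grasp_force: 59.2
```

```bash
cat > m.py <<'E'
from h import *
# project plate points and rack walls in groove frame
import sys
s=manip.read_state();p=s['position'];print(p,np.degrees(s['tool_rot']))
a=np.radians(-16.3);ex=np.array([np.cos(a),np.sin(a)]);ey=np.array([-ex[1],ex[0]]);g=np.array([.5735,-.231])
for n in('side','scene'):
    d=snap(n,n+sys.argv[1]);P=cloud(d);f=d['frame'].astype(int)
    L=np.stack([(P[...,:2]-g)@ex,(P[...,:2]-g)@ey,P[...,2]],-1)
    m=(f.max(-1)<110)&(abs(L[...,1])<.025)&(L[...,0]>-.06)&(L[...,0]<.06)&(L[...,2]<p[2]-.018)&(L[...,2]>.066)&(L[...,2]>p[2]-.125)
    q=L[m];print(n,'plate',len(q),q.min(0).round(4),q.max(0).round(4))
    zb=q[:,2].min();ft=q[q[:,2]<zb+.022];v=np.polyfit(ft[:,0],ft[:,1],1);print(' foot rel yaw',np.degrees(v[0]).round(2),'y at mid',np.median(ft[:,1]).round(4),'x',ft[:,0].min().round(4),ft[:,0].max().round(4))
    m=(abs(L[...,2]-.062)<.0025)&(abs(L[...,0])<.07)&(abs(L[...,1])<.03)&(f.max(-1)>120)
    for sg in(-1,1):
        w=L[m&(L[...,1]*sg>0)]
        if len(w)>20:v=np.polyfit(w[:,0],w[:,1],1);print(' wall',sg,len(w),'y0',v[1].round(4),'yaw',np.degrees(v[0]).round(2),'x',np.percentile(w[:,0],[1,99]).round(4))
E
python3 m.py 6
```

```text
[ 0.54510328 -0.22000035  0.30362344] [ 1.79948668e+02 -6.82218449e-02  1.63677223e+02]
side plate 828 [-0.0456 -0.005   0.1878] [0.0339 0.0073 0.2855]
 foot rel yaw -0.14 y at mid -0.0007 x -0.0436 0.0333
 wall -1 188 y0 -0.0128 yaw -0.23 x [-0.0603  0.0565]
 wall 1 190 y0 0.0133 yaw -0.13 x [-0.0603  0.0564]
scene plate 569 [-0.0447 -0.0022  0.1875] [0.0382 0.0074 0.2849]
 foot rel yaw -1.53 y at mid 0.0061 x -0.0438 0.0382
 wall -1 160 y0 -0.0131 yaw -0.15 x [-0.0572  0.059 ]
 wall 1 189 y0 0.0131 yaw -0.28 x [-0.0574  0.0602]
```

The plate is above the groove, 3–4 mm back along it and 3 mm off across it. I'll correct that while descending to just above the walls.

send_rows(
  plan=[
    {"dp":[-0.3,-0.3,1.5],"delta_rot":[0,0,0],"claw":0.4},
    {"dp":[0,0,2.5],"delta_rot":[0,0,0],"claw":0.4},
    {"dp":[0,0,2.5],"delta_rot":[0,0,0],"claw":0.4},
    {"dp":[0,0,2.5],"delta_rot":[0,0,0],"claw":0.4},
    {"dp":[0,0,1.5],"delta_rot":[0,0,0],"claw":0.4},
  ],
)

```text
time: 9.6
position: [0.5468, -0.2218, 0.1973]
tool_rot: [3.141, -0.003, 2.86]
force: [-0.7, 0.2, -3.1]
grip_width: 0.085
grasp_force: 59.1
```

send_rows(
  plan=[
    {"dp":[0,0,0],"delta_rot":[0,0,0],"claw":0.4},
    {"dp":[0,0,0],"delta_rot":[0,0,0],"claw":0.4},
  ],
)

```text
time: 9.8
position: [0.5478, -0.2229, 0.1997]
tool_rot: [3.141, -0.0, 2.859]
force: [0.3, -0.1, -2.4]
grip_width: 0.087
grasp_force: 59.1
```

```bash
python3 m.py 7
python3 - <<'E'
from h import *
a=cv2.imread('pics/scene7.png')[220:355,190:310];b=cv2.imread('pics/side7.png')[215:350,320:440]
c=np.hstack([cv2.resize(x,None,fx=3.3,fy=3.3,interpolation=cv2.INTER_CUBIC) for x in(a,b)]);cv2.imwrite('pics/c7.png',c)
E
```

```text
[ 0.54777152 -0.22287836  0.1996885 ] [ 1.79990979e+02 -6.36635674e-03  1.63797247e+02]
side plate 635 [-0.0423 -0.0069  0.0862] [0.0371 0.0049 0.1801]
 foot rel yaw 0.16 y at mid -0.0023 x -0.0423 0.0365
 wall -1 194 y0 -0.0128 yaw -0.1 x [-0.0599  0.0563]
 wall 1 194 y0 0.0131 yaw 0.02 x [-0.0603  0.0566]
scene plate 436 [-0.0414 -0.0055  0.085 ] [0.0421 0.0042 0.1814]
 foot rel yaw -1.77 y at mid 0.0031 x -0.0401 0.0421
 wall -1 47 y0 -0.0166 yaw 3.53 x [0.0229 0.0603]
 wall 1 169 y0 0.013 yaw -0.27 x [-0.0581  0.0602]
```

View pics/c7.png

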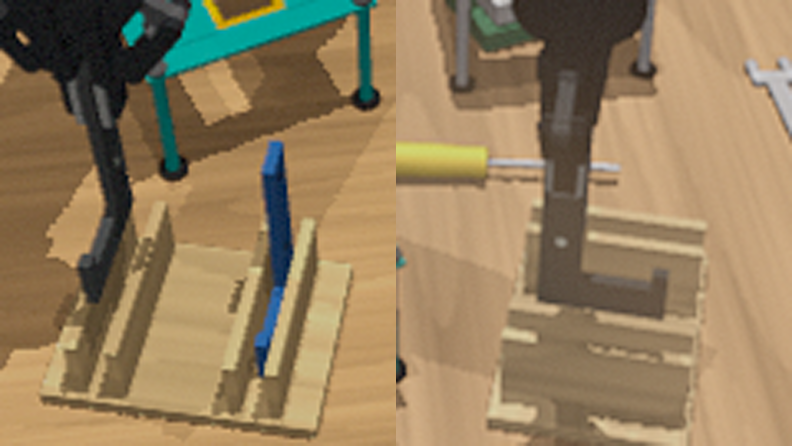

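The plate hangs upright over the left groove, toe towards the camera, and it is centred between the walls to about 1 mm. Now I'll lower it in.

send_rows(
  plan=[
    {"dp":[0,0,1.2],"delta_rot":[0,0,0],"claw":0.4},
    {"dp":[0,0,1.2],"delta_rot":[0,0,0],"claw":0.4},
    {"dp":[0,0,1.2],"delta_rot":[0,0,0],"claw":0.4},
    {"dp":[0,0,1.2],"delta_rot":[0,0,0],"claw":0.4},
    {"dp":[0,0,0.8],"delta_rot":[0,0,0],"claw":0.4},
  ],
)

```text
time: 10.4
position: [0.5468, -0.2234, 0.1414]
tool_rot: [3.141, -0.002, 2.857]
force: [-0.5, -0.6, -2.8]
grip_width: 0.087
grasp_force: 59.4
```

send_rows(
  plan=[
    {"dp":[0,0,0.4],"delta_rot":[0,0,0],"claw":0.4},
    {"dp":[0,0,0.4],"delta_rot":[0,0,0],"claw":0.4},
    {"dp":[0,0,0.3],"delta_rot":[0,0,0],"claw":0.4},
    {"dp":[0,0,0],"delta_rot":[0,0,0],"claw":0.4},
  ],
)

```text
time: 10.8
position: [0.5475, -0.2237, 0.1321]
tool_rot: [3.142, -0.0, 2.857]
force: [-0.9, -0.2, -3.3]
grip_width: 0.083
grasp_force: 59.3
```

send_rows(
  plan=[
    {"dp":[0,0,0.2],"delta_rot":[0,0,0],"claw":0.4},
    {"dp":[0,0,0],"delta_rot":[0,0,0],"claw":0.4},
  ],
)

```text
time: 11.0
position: [0.5476, -0.2238, 0.1304]
tool_rot: [-3.142, 0.0, 2.857]
force: [-0.0, 0.8, -3.0]
grip_width: 0.082
grasp_force: 59.3
```

send_rows(
  plan=[
    {"dp":[0,0,0.15],"delta_rot":[0,0,0],"claw":0.4},
    {"dp":[0,0,0],"delta_rot":[0,0,0],"claw":0.4},
  ],
)

```text
time: 11.2
position: [0.5475, -0.2237, 0.1287]
tool_rot: [-3.142, -0.0, 2.857]
force: [-0.4, 0.3, -3.4]
grip_width: 0.082
grasp_force: 59.3
```

send_rows(
  plan=[
    {"dp":[0,0,0.1],"delta_rot":[0,0,0],"claw":0.4},
    {"dp":[0,0,0],"delta_rot":[0,0,0],"claw":0.4},
  ],
)

```text
time: 11.4
position: [0.5475, -0.2237, 0.1277]
tool_rot: [-3.142, -0.0, 2.857]
force: [0.5, -0.2, -3.0]
grip_width: 0.086
grasp_force: 59.3
```

send_rows(
  plan=[
    {"dp":[0,0,0.1],"delta_rot":[0,0,0],"claw":0.4},
    {"dp":[0,0,0],"delta_rot":[0,0,0],"claw":0.4},
  ],
)

```text
time: 11.6
position: [0.5476, -0.2238, 0.1273]
tool_rot: [-3.141, 0.0, 2.857]
force: [-1.4, 0.7, 2.0]
grip_width: 0.085
grasp_force: 59.9
```

send_rows(
  plan=[
    {"dp":[0,0,0.1],"delta_rot":[0,0,0],"claw":0.4},
    {"dp":[0,0,0],"delta_rot":[0,0,0],"claw":0.4},
  ],
)

```text
time: 11.8
position: [0.5476, -0.2239, 0.1272]
tool_rot: [-3.141, 0.001, 2.857]
force: [-3.9, 0.9, 8.1]
grip_width: 0.087
grasp_force: 61.1
```

The plate is on the floor: the load has reversed to +8 N. Releasing slowly.

send_rows(
  plan=[
    {"dp":[0,0,-0.1],"delta_rot":[0,0,0],"claw":0.9},
    {"dp":[0,0,0],"delta_rot":[0,0,0],"claw":1.2},
    {"dp":[0,0,0],"delta_rot":[0,0,0],"claw":1.6},
    {"dp":[0,0,0],"delta_rot":[0,0,0],"claw":2.2},
    {"dp":[0,0,0],"delta_rot":[0,0,0],"claw":3},
  ],
  squeeze=20,
)

```text
time: 12.3
position: [0.5475, -0.2238, 0.1266]
tool_rot: [3.142, -0.0, 2.857]
force: [0.1, 0.4, -0.7]
grip_width: 0.354
grasp_force: 0.0
```

send_rows(
  plan=[
    {"dp":[0,0,0],"delta_rot":[0,0,0],"claw":4},
    {"dp":[0,0,0],"delta_rot":[0,0,0],"claw":5},
    {"dp":[0,0,0],"delta_rot":[0,0,0],"claw":6},
    {"dp":[0,0,0],"delta_rot":[0,0,0],"claw":7},
    {"dp":[0,0,0],"delta_rot":[0,0,0],"claw":7},
  ],
)

```text
time: 12.8
position: [0.5475, -0.2237, 0.1268]
tool_rot: [3.142, -0.0, 2.857]
force: [-0.5, -0.0, 0.1]
grip_width: 0.817
grasp_force: 0.0
```

Run:
```python
from h import *
a=snap('scene','s8')['frame'][200:355,190:310,::-1];b=snap('side','t8')['frame'][195:350,320:440,::-1]
c=np.hstack([cv2.resize(x,None,fx=3.3,fy=3.3,interpolation=cv2.INTER_CUBIC) for x in(a,b)]);cv2.imwrite('pics/c8.png',c)
print(manip.read_state())
```

```text
{'time': 12.9, 'joint_pos': array([-5.12672334e-01,  5.04916195e-01, -2.47885683e-01,  8.17977650e-01,
       -9.00009737e-06, -2.28487789e-01]), 'qd': array([ 0.00031346,  0.0003495 ,  0.0010379 ,  0.00132837, -0.00100496,
       -0.00041102]), 'joint_torque': array([-1.85338722e-03, -5.06158340e+01,  2.33656204e+01,  4.94249289e-04,
       -5.25119140e-04,  1.00040882e-07]), 'position': array([ 0.54754281, -0.2237415 ,  0.12678208]), 'tool_rot': array([-3.14158008e+00,  1.43244584e-05,  2.85740811e+00]), 'force': array([-0.66345493,  0.47438929, -0.2925671 ]), 'ft_torque': array([0.01302771, 0.01216555, 0.04311297]), 'grasp_force': 0.0, 'grip_width': 0.8201879325785643}
```

View pics/c8.png

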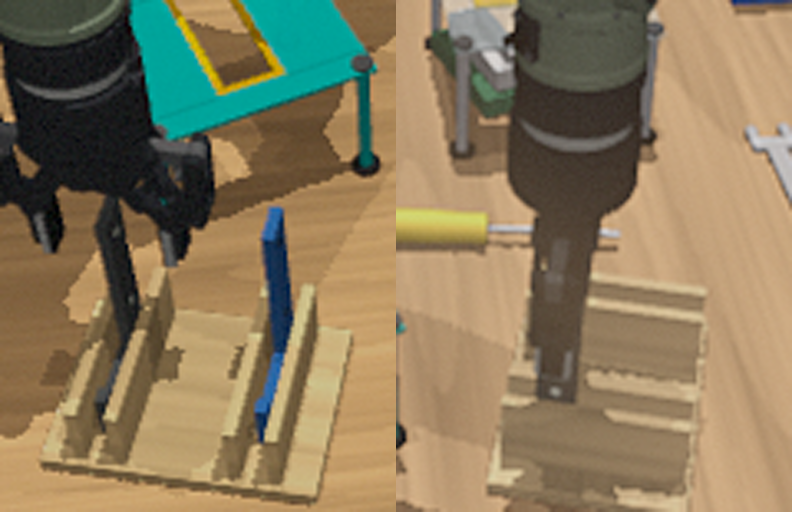

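The plate stands in the left groove, its stem at (120,270) clear of both open fingers. I'll retreat straight up.

send_rows(
  plan=[
    {"dp":[0,0,-1],"delta_rot":[0,0,0],"claw":7},
    {"dp":[0,0,-2],"delta_rot":[0,0,0],"claw":7},
    {"dp":[0,0,-3],"delta_rot":[0,0,0],"claw":7},
    {"dp":[0,0,-4],"delta_rot":[0,0,0],"claw":7},
    {"dp":[0,0,-4],"delta_rot":[0,0,0],"claw":7},
  ],
)

```text
time: 13.4
position: [0.5472, -0.2236, 0.2687]
tool_rot: [3.142, -0.0, 2.857]
force: [1.2, -1.4, 0.3]
grip_width: 0.817
grasp_force: 0.0
```

send_rows(
  plan=[
    {"dp":[0,0,-1],"delta_rot":[0,0,0],"claw":7},
    {"dp":[0,0,0],"delta_rot":[0,0,0],"claw":7},
    {"dp":[0,0,0],"delta_rot":[0,0,0],"claw":7},
    {"dp":[0,0,0],"delta_rot":[0,0,0],"claw":7},
    {"dp":[0,0,0],"delta_rot":[0,0,0],"claw":7},
  ],
)

```text
time: 13.9
position: [0.5467, -0.2233, 0.275]
tool_rot: [3.141, -0.003, 2.857]
force: [-0.0, -0.3, -0.8]
grip_width: 0.819
grasp_force: 0.0
```

Run:
```python
from h import *
a=np.radians(-16.3);ex=np.array([np.cos(a),np.sin(a)]);ey=np.array([-ex[1],ex[0]]);g=np.array([.5735,-.231])
for n in('side','scene'):
    d=snap(n,n+'9');P=cloud(d);f=d['frame'].astype(int)
    L=np.stack([(P[...,:2]-g)@ex,(P[...,:2]-g)@ey,P[...,2]],-1)
    q=L[(f.max(-1)<110)&(abs(L[...,1])<.04)&(abs(L[...,0])<.06)&(L[...,2]<.17)&(L[...,2]>.07)]
    print(n,len(q),q.min(0).round(4),q.max(0).round(4),'lean',np.polyfit(q[:,2],q[:,1],1)[0].round(3),np.polyfit(q[:,2],q[:,0],1)[0].round(3))
    q=L[(f.max(-1)<110)&(abs(L[...,1])<.009)&(abs(L[...,0])<.06)&(L[...,2]<.055)&(L[...,2]>.014)]
    if len(q): print(' foot',len(q),q.min(0).round(4),q.max(0).round(4))
print(manip.read_state()['position'])
```

```text
side 378 [-0.0411 -0.0105  0.0705] [-0.016   0.0049  0.1575] lean 0.011 0.003
scene 258 [-0.0418 -0.0047  0.0701] [-0.0119  0.0037  0.1566] lean -0.009 -0.035
 foot 127 [-0.0385 -0.009   0.0147] [0.0579 0.0032 0.055 ]
[ 0.54706738 -0.22350272  0.27557514]
```

```bash
python3 -c "
from bench import manip
print(manip.finish_job())"
```

```text
the job is handed in; nothing more can be done
None
```

The dark steel plate was drawn out through the opening with no sign of contact with the guard and now stands upright and released in the rack's empty groove, centred to within about 2 mm by the cameras. The job was handed in at about 14 s; no verdict was returned.

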